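# Switch the seesaw gate and feed the balls down the other chute

## Task

Press the raised end of the seesaw gate down with a fingertip, so that it rocks over its pivot onto its other side while the three balls still wait in the feed channel. Then push the tab of the sliding stop fully aside, so that all three balls roll down the chute the gate now slopes to and come to rest in the tray on that side. Do not touch, lift or carry the balls, and leave everything else where it stands.

Things in the scene. Friction and masses are not known exactly. Their poses are not given: they have to be found in the camera images.
- stand: fixed sorting stand on a plywood base 270 x 500 mm, 10 mm thick. Origin on the table under the gate's pivot; x points away from the robot along the feed channel, y to the robot's left along the gate, z up (the stand may be turned up to about 20 degrees). The base reaches from x = -80 to +190 mm
- channel_end (a point): lower end of the feed channel's floor, 98 mm high, 24 mm beyond the pivot. The aluminium channel is 34 mm wide with walls 14 mm high; it slopes down towards the robot (floor 120 mm high at its upper end, 180 mm beyond the pivot) and ends above the middle of the gate
- tray_left (a point): centre of the floor (14 mm high) of the left (+y) aluminium tray, 72 mm square inside, walls up to 70 mm high. A short chute leads into it from the left end of the gate
- tray_right (a point): the same for the right (-y) tray
- gate_pivot (a point): middle of the gate's pivot, 90 mm high, axis along the stand's x. The gate is an aluminium trough 220 mm long (y) and 36 mm wide, with a 40 mm high wall on the robot's side that carries a round weight in the middle (28 mm across, top 62 mm above the pivot), and a gap in its far wall where the channel enters
- gate (a joint): tilt of the seesaw gate: +0.36 rad = left (+y) end raised, right end low; -0.36 rad = right end raised, left end low. It starts on one of the two. It is top-heavy: once pushed past level it falls by itself to the other side and stays there; under 1 N on the raised pad moves it
- pad_left (a point): centre of the top of the press pad at the left (+y) end of the gate: a flat plate 50 x 44 mm, 5 mm thick, projecting from the gate's wall towards the robot, 45 mm before the pivot plane and 100 mm from the pivot. About 130 mm high when raised, 60 mm when low; the space under it is free
- pad_right (a point): the same at the right (-y) end of the gate
- stop (a joint): opening of the sliding stop: 0 = shut (its plate stands across the feed channel and holds the balls), 0.045 m = fully open; it slides along the stand's +y (to the left), needs about 1.2 N and stays where it is left. The balls run free above about 0.035 m
- stop_tab (a point): centre of the top face of the stop's tab, a black block 24 mm (x) by 14 mm (y) by 30 mm high, on top of the stop's plate 85 mm beyond the pivot; its top is 171 mm and its underside 141 mm above the table, the walls of the feed channel and the balls behind it reach no higher than about 140 mm. It is pushed on its right (-y) side
- ball0_center (a point): smooth, slippery black plastic cord-end ball, 24 mm diameter, 15 g; this point is its centre. The three are alike and start in a row in the feed channel (ball0 is lowest, against the stop)
- ball1_center (a point): smooth, slippery black plastic cord-end ball, 24 mm diameter, 15 g; this point is its centre. The three are alike and start in a row in the feed channel (ball1 is the middle one)
- ball2_center (a point): smooth, slippery black plastic cord-end ball, 24 mm diameter, 15 g; this point is its centre. The three are alike and start in a row in the feed channel (ball2 is the last)
- tape: roll of tape, 64 mm across, 19 mm thick, lying on the stand's base plate behind the right chute; bystander
- jar: small jar, 44 mm across, 55 mm tall, standing on the stand's base plate behind the left chute; bystander
- screwdriver: screwdriver lying on the table to the left; bystander
- cup: white cup, 70 mm across, 90 mm tall, on the table to the left; bystander
- spool: copper-coloured spool, 60 mm across, 42 mm tall, on the table to the right; bystander
- connector: white connector housing, 50 x 28 x 24 mm, on the table to the right; bystander
- brush: hand brush lying on the table to the right; bystander

How it is judged:
By the outcome, as a careful person would: the job done as asked, in the order asked, and still so for the second after the job is handed in, with the robot touching nothing.
It also fails if it takes over 42 s, if anything falls off the work surface, if the arm or the gripper's body presses on something with over 40 N, if the wrist force passes 120 N, or if a joint passes its speed limit or range.

## Robot

A 7-joint arm with a two-finger parallel gripper is mounted at the origin on the work surface. World frame = base frame: x ahead of the robot, y to its left, z up, the work surface at z = 0. Lengths are in m, angles in rad, forces in N, time in s.
With the tool pointing down it reaches from about 0.425 to 0.875 m from the base axis. Payload 8.4 kg.
Tool frame: the origin (TCP) lies midway between the tips of the shut fingers; the grasp point (between the pads) lies bot.grip_depth behind it (bot.grip_depth is the distance from the TCP to the grasp point, in m); z points along the fingers, y is the line along which they close (so a half turn about z gives the same grasp; the last joint's range is limited). The gripper opens to 85 mm and grips with 20 to 120 N. Pads are 22 mm wide; open, the fingers measure 114 mm over their backs; the gripper's body (76 mm by 85 mm) begins 54 mm behind the grasp point. The pads swing forward as they close: fully open they stand 13 mm farther back than shut.
Start: joints at [1.21, 0.333, 0.04, 1.465, -0.013, 1.343, -0.059], TCP at [0.168, -0.628, 0.231] pointing down, gripper open.
Joint ranges: [-2.58, 2.58], [-0.38, 2.09], [-1.3, 1.39], [0.25, 2.4], [-1.5, 4.64], [0.08, 2.09], [-2.65, 2.65]. Speed limits (rad/s): [2.22, 2.22, 2.79, 2.79, 3.14, 3.14, 3.14].

## Interface

Orientations are given as a unit quaternion [w, x, y, z].
In Python, from bench import observe, vision, ticket, finder, bot gives the robot as it stands.
- The arm moves only by the tool arm_command, never from a script. Its argument "rows" is a list of rows, each a list of 3 entries, a list of its own where there are three numbers: the shift along the world's x, y, z scaled (see below), then the turn, a rotation vector about the world's x, y, z scaled (see below), then the gripper command: -1 is shut, 1 is fully open, values between are in proportion. In form: [[[x, y, z], [wx, wy, wz], grip], ...]. A call has 1 to 8 rows; each row shifts and turns the commanded pose from where the row before left it; what a row does not reach is not made up. The controller multiplies each number of a shift by 2.5 cm and each number of a turn by 45 degrees. A row lasts 1/10 s, in which the tool goes at most 50 mm and 8.59 degrees, less where a joint would pass 70% of its speed; a pose out of reach is approached as far as the arm can. A call with a number of a shift or a turn outside -1 to 1 is refused whole. A call with a gripper value outside its range is refused whole. The fingers move at their own pace and stop on an object; the grip force is fixed at half the most. Time passes only in rows, so rows that do not move let the fingers close. It gives the time, the measured TCP pose, the force, the opening and the grip force at its end, in the units of the state.
- observe(): the state, without advancing time (a new reading comes with each control period).
- vision.snapshot(name): name is "scene" or "top" or "wrist"; returns the picture (420x560x3 uint8, red, green, blue); there is no depth.
- vision.calibration(name): a dict with "K" (3x3 intrinsics, pixels), "R" (3x3) and "t" (3): a world point X has camera coordinates R X + t; the wrist camera has in their place "hand_eye" (4x4, takes a point from camera to tool coordinates, whose origin is the TCP and whose axes are the flange's). Camera axes: x right, y down, z forward; pixel columns grow to the right and rows downward; lengths in m; the calibration is good to about 2 mm. A picture is of the moment at which its call begins: read the wrist's pose just before it. calibration takes no time and is no camera call.
- ticket.hand_in(): hands the job in; it is judged then, once.
Trained networks look in the newest picture that a camera, given by its name, has taken for a name from the list of things; names that differ only in an ending like _2 or _b are one class to them, and where a whole thing is asked for, a point or a joint stands for the part that bears it (a point fixed in the world has none). Each returns a list of dicts, best first, with "conf" (0 to 1); they miss things now and then, are a little off and sometimes report something else, mostly with a low value. They report only what shows in the picture. A call takes as long as a camera call.
- finder.trace(camera, target): "region" (420x560 bool, what is visible of it) and "bbox" ([centre column, centre row, width, height] in pixels, round what is visible of it).
The state is a dict: "time_s": time; "joints": joint angles; "joint_velocities": joint speeds; "effort": joint torques, N m; "tcp_pos": TCP position; "tcp_rot": TCP orientation; "contact_force": force on the tool from outside, world axes, zero at the start; "wrist_torque": the same for the moment, N m; "opening": opening from 0.0 (shut) to 1.0 (fully open); "finger_force": force on a finger pad.
Only numpy, scipy, OpenCV 4.12 (cv2) and the standard library are available. Lean on these libraries where they do the work, as an engineer would, in place of code of your own. Each camera call takes 0.05 s, during which the arm holds its last target. There are 200 camera calls.

## Working session

There is one attempt and no reset: what is moved stays moved. The work goes in short steps, Python scripts to look and compute and a tool call to move; the robot and the scene stay as the last step left them, time stands still between calls to the robot, and variables do not carry over. Pictures are saved under pics/ and viewed, at most 10 in all, crops included, and the job is handed in when it is done.

Besides the shell and the picture viewer there is one more tool, called after ">>>" as name(argument=value, ...) on one line, values as JSON. arm_command: Moves the arm, as the interface text tells. Its arguments: {"type":"object","properties":{"rows":{"type":"array"}},"required":["rows"]}

```bash
mkdir -p pics; cat > h.py <<'E'
from bench import observe, vision, ticket, finder, bot
import numpy as np, cv2
def save(cam,name):
    im=vision.snapshot(cam); cv2.imwrite('pics/'+name,im[:,:,::-1].copy()); return im
def P(cam):
    c=vision.calibration(cam); return np.array(c['K'])@np.c_[np.array(c['R']),np.array(c['t'])]
def proj(cam,X):
    p=P(cam)@np.r_[X,1]; return p[:2]/p[2]
def tri(a,ua,b,ub):
    X=cv2.triangulatePoints(P(a),P(b),np.float64(ua).reshape(2,1),np.float64(ub).reshape(2,1)); return (X[:3]/X[3]).ravel()
def atz(cam,u,z):
    p=P(cam); A=np.c_[p[:,0],p[:,1],-np.r_[u,1]]; return np.linalg.solve(A,-(p[:,2]*z+p[:,3]))[:2]
E
python3 - <<'E'
from h import *
for c in ('scene','top'):
    save(c,c+'1.png')
    for t in ('stop_tab','pad_left','pad_right','gate','ball0_center','tape','jar'):
        for d in finder.trace(c,t)[:3]: print(c,t,round(d['conf'],2),np.round(d['bbox'],1))
s=observe(); print(s['time_s'],s['tcp_pos'],s['tcp_rot'],bot.grip_depth)
E
```

```text
scene stop_tab 0.47 [268.5 234.    7.   11.2]
scene pad_left 0.87 [291.9 220.9  72.6  64.4]
scene pad_right 0.88 [294.1 218.9  63.5  64.7]
scene gate 0.87 [292.8 219.9  65.6  69.3]
scene ball0_center 0.33 [253.  250.9   7.6   6.1]
scene tape 0.61 [291.1 218.8  68.5  66.5]
scene tape 0.48 [227.  239.2  19.2  20.1]
scene jar 0.52 [296.  298.4  17.6  21.9]
top stop_tab 0.65 [267.8 181.3  11.9  12. ]
top pad_left 0.68 [271.4 224.8  93.1  40.9]
top pad_right 0.64 [273.2 225.4  91.3  39.1]
top pad_right 0.57 [315.1 167.5  18.1  24.4]
top pad_right 0.54 [ 98.  219.6  34.8  25.1]
top gate 0.7 [271.9 225.4  91.5  39.2]
top tape 0.86 [317.  168.6  18.3  23.9]
top jar 0.58 [205.6 172.1  12.1  17.9]
0.8 [ 0.16823791 -0.6278394   0.2313084 ] [-1.14201493e-06  9.91443901e-01  1.30533485e-01 -4.62388803e-06] 0.0187
```

```bash
python3 - <<'E'
import cv2
a=cv2.imread('pics/scene1.png');b=cv2.imread('pics/top1.png')
cv2.imwrite('pics/sc.png',cv2.resize(a[160:340,170:410],(800,600),interpolation=2))
cv2.imwrite('pics/tc.png',cv2.resize(b[130:280,170:370],(800,600),interpolation=2))
E
```

```text
(no output)
```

View pics/sc.png

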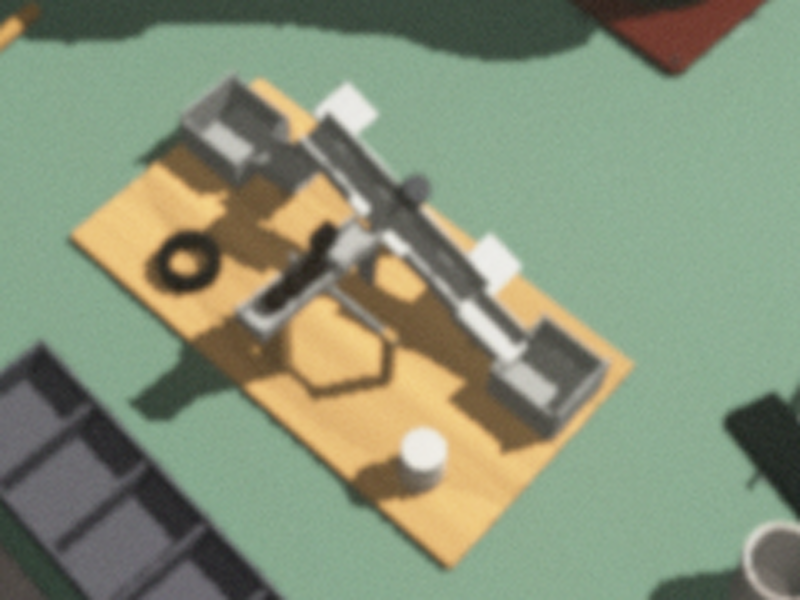

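View pics/tc.png

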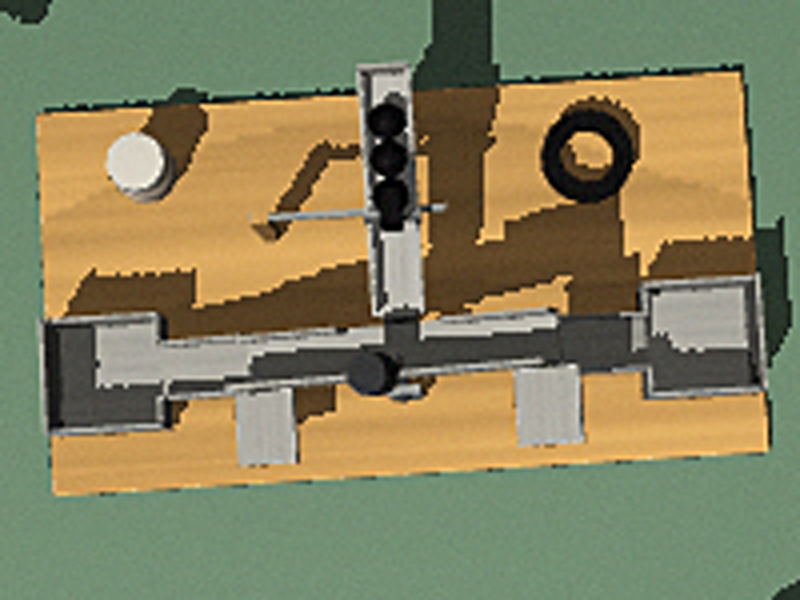

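The scene view shows both pads: right at about (274,192), left at about (318,239). The top view puts the right pad at (307,231), the left at (236.5,237) and the tab at (268,182). The right pad looks larger and the weight leans left, so the right end should be the raised one. I'll check that by triangulating.

```bash
python3 - <<'E'
from h import *
sc=lambda x,y:(170+x*.3-.35,160+y*.3-.35); tp=lambda x,y:(170+x/4-.375,130+y/4-.375)
for n,s,t in (('padR',(347,108),(549,404)),('padL',(493,264),(266,427)),('tab',(322,233),(391,208)),('jar',(424,450),(136,160))):
    print(n,tri('scene',sc(*s),'top',tp(*t)).round(4))
c=np.array([atz('top',tp(*p),.01) for p in ((37,113),(742,70),(768,450),(53,494))]);print(c.round(4))
# order: far-left, far-right, near-right, near-left
m=np.array([[.19,.25],[.19,-.25],[-.08,-.25],[-.08,.25]])
A=m-m.mean(0);B=c-c.mean(0);th=np.arctan2((A[:,0]*B[:,1]-A[:,1]*B[:,0]).sum(),(A*B).sum())
R=np.array([[np.cos(th),-np.sin(th)],[np.sin(th),np.cos(th)]]);o=c.mean(0)-R@m.mean(0)
print('th',th,'o',o, 'res',(A@R.T-B).round(4).tolist())
for n,p in (('padR',(-.045,-.1)),('padL',(-.045,.1)),('tab',(.085,0)),('weight',(0,0))): print(n,(o+R@p).round(4))
for n,p,z in (('padRup',(-.045,-.1),.13),('padRlow',(-.045,-.1),.06),('padLup',(-.045,.1),.13),('padLlow',(-.045,.1),.06),('tab',(.085,0),.171)):
    X=np.r_[o+R@p,z]; print(n,proj('scene',X).round(1),proj('top',X).round(1))
print(sc(347,108),tp(549,404),sc(493,264),tp(266,427),sc(322,233),tp(391,208))
E
```

```text
padR [ 0.4716 -0.0288  0.1367]
padL [0.4585 0.1581 0.0607]
tab [0.5936 0.0698 0.1627]
jar [0.6395 0.2473 0.0614]
[[ 0.6819  0.3256]
 [ 0.7138 -0.1714]
 [ 0.4461 -0.1871]
 [ 0.4143  0.3092]]
th 0.06307077747648238 o [0.50911726 0.06561396] res [[0.0011, 0.0014], [0.0007, -0.0005], [-0.001, -0.0019], [-0.0008, 0.0009]]
padR [ 0.4705 -0.037 ]
padL [0.4579 0.1626]
tab [0.5939 0.071 ]
weight [0.5091 0.0656]
padRup [271.9 191.5] [309.8 231.4]
padRlow [271.8 204. ] [308.5 232.5]
padLup [320.2 228.1] [231.2 236.1]
padLlow [318.1 239.7] [234. 237.]
tab [266.7 228.4] [267.  180.8]
(273.75, 192.05) (306.875, 230.625) (317.54999999999995, 238.85) (236.125, 236.375) (266.25, 229.54999999999998) (267.375, 181.625)
```

Triangulation gives padR at z ≈ 0.137 and padL at z ≈ 0.061, so the right end is raised. The stand's yaw is about 3.6°. I'll shut the fingers and move over the right pad.

>>> arm_command(rows=[[[0.8,1,0],[0,0,-0.125],-1],[[0.8,1,0],[0,0,-0.125],-1],[[0.8,1,0],[0,0,0],-1],[[0.8,1,0],[0,0,0],-1],[[0.8,1,0],[0,0,0],-1],[[0.8,1,0],[0,0,0],-1],[[0.8,1,0],[0,0,0],-1],[[0.8,1,0],[0,0,0],-1]])

```text
time_s: 1.6
tcp_pos: [0.3289, -0.4268, 0.2315]
tcp_rot: [0.0, 0.999, 0.033, 0.0]
contact_force: [0.8, 0.2, -0.3]
opening: -0.0
finger_force: 0.0
```

>>> arm_command(rows=[[[0.35,0.98,0],[0,0,0],-1],[[0.35,0.98,0],[0,0,0],-1],[[0.35,0.98,0],[0,0,0],-1],[[0.35,0.98,0],[0,0,0],-1],[[0.35,0.98,0],[0,0,0],-1],[[0.35,0.98,0],[0,0,0],-1],[[0.35,0.98,0],[0,0,0],-1],[[0.35,0.98,0],[0,0,0],-1]])

```text
time_s: 2.4
tcp_pos: [0.3985, -0.2308, 0.2315]
tcp_rot: [0.0, 0.999, 0.033, 0.0]
contact_force: [0.5, 0.5, 0.7]
opening: -0.0
finger_force: 0.0
```

>>> arm_command(rows=[[[0.35,0.98,0],[0,0,0],-1],[[0.35,0.98,0],[0,0,0],-1],[[0.35,0.98,0],[0,0,0],-1],[[0.35,0.98,0],[0,0,0],-1],[[0.35,0.98,0],[0,0,0],-1],[[0.35,0.98,0],[0,0,0],-1],[[0.35,0.98,0],[0,0,0],-1],[[0,0,0],[0,0,0],-1]])

```text
time_s: 3.2
tcp_pos: [0.4603, -0.0568, 0.2316]
tcp_rot: [-0.0, 0.999, 0.035, 0.0]
contact_force: [-0.3, -0.0, 0.4]
opening: -0.005
finger_force: 0.0
```

>>> arm_command(rows=[[[0.3,0.9,0],[0,0,0],-1],[[0,0,-1],[0,0,0],-1],[[0,0,-1],[0,0,0],-1],[[0,0,-0.5],[0,0,0],-1],[[0,0,0],[0,0,0],-1]])

```text
time_s: 3.7
tcp_pos: [0.4658, -0.0383, 0.1674]
tcp_rot: [-0.0, 0.999, 0.032, -0.001]
contact_force: [-0.4, -0.6, -0.3]
opening: 0.003
finger_force: 0.0
```

```bash
python3 - <<'E'
from h import *
a=save('scene','s2.png');b=save('wrist','w2.png')
a=cv2.resize(a[160:280,200:360],(560,420),interpolation=2)
cv2.imwrite('pics/c2.png',cv2.resize(np.hstack([a,b])[:,:,::-1],(800,300)))
print(observe()['tcp_pos'])
E
```

```text
[ 0.4672484  -0.03820026  0.16953471]
```

View pics/c2.png

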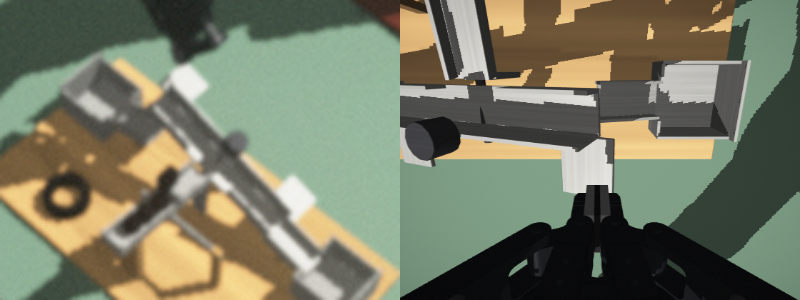

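The wrist view shows the shut tips at about (597,188), at the near edge of the pad, which spans u 563–613 and v 140–193. I'll check where the point straight below the TCP projects at pad height.

```bash
python3 - <<'E'
from h import *
c=vision.calibration('wrist');H=np.linalg.inv(np.array(c['hand_eye']));K=np.array(c['K'])
for d in (0,.035,.04):
  for e in (0,.022,-.022):
    p=K@(H@np.array([e,0,d,1]))[:3];p=p[:2]/p[2]; print(d,e,p.round(),'composite',(400+p[0]*.714,p[1]*.714))
E
```

```text
0 0 [275. 277.] composite (np.float64(596.0119789717073), np.float64(197.76422585977863))
0 0.022 [274. 232.] composite (np.float64(595.9636762763737), np.float64(165.8615263187493))
0 -0.022 [275. 318.] composite (np.float64(596.0563687067877), np.float64(227.08251485358593))
0.035 0 [275. 246.] composite (np.float64(596.116641046102), np.float64(175.68832670114668))
0.035 0.022 [275. 208.] composite (np.float64(596.0808009885415), np.float64(148.7193474402587))
0.035 -0.022 [275. 281.] composite (np.float64(596.1500641972768), np.float64(200.83862868772232))
0.04 0 [275. 242.] composite (np.float64(596.1287014102304), np.float64(173.14448850708055))
0.04 0.022 [275. 206.] composite (np.float64(596.0941833795647), np.float64(146.76072285542608))
0.04 -0.022 [275. 277.] composite (np.float64(596.1609461012695), np.float64(197.79063301406168))
```

The contact point (596,175) is well inside the pad, so I'll press down.

>>> arm_command(rows=[[[0,0,-0.5],[0,0,0],-1],[[0,0,-0.5],[0,0,0],-1],[[0,0,-0.4],[0,0,0],-1],[[0,0,-0.4],[0,0,0],-1],[[0,0,-0.4],[0,0,0],-1],[[0,0,-0.4],[0,0,0],-1],[[0,0,-0.4],[0,0,0],-1],[[0,0,-0.4],[0,0,0],-1]])

```text
time_s: 4.6
tcp_pos: [0.4669, -0.0378, 0.0829]
tcp_rot: [-0.0, 0.999, 0.033, -0.0]
contact_force: [-0.4, 0.0, -0.6]
opening: 0.001
finger_force: 0.0
```

>>> arm_command(rows=[[[0,0,-0.3],[0,0,0],-1],[[0,0,0],[0,0,0],-1],[[0,0,0],[0,0,0],-1],[[0,0,0],[0,0,0],-1]])

```text
time_s: 5.0
tcp_pos: [0.4673, -0.0379, 0.0767]
tcp_rot: [0.0, 0.999, 0.033, 0.0]
contact_force: [0.0, -0.4, -0.0]
opening: -0.001
finger_force: 0.0
```

```bash
python3 - <<'E'
from h import *
a=save('scene','s3.png');b=save('wrist','w3.png')
a=cv2.resize(a[160:280,200:360],(560,420),interpolation=2)
cv2.imwrite('pics/c3.png',cv2.resize(np.hstack([a,b])[:,:,::-1],(800,300)))
E
```

```text
(no output)
```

View pics/c3.png

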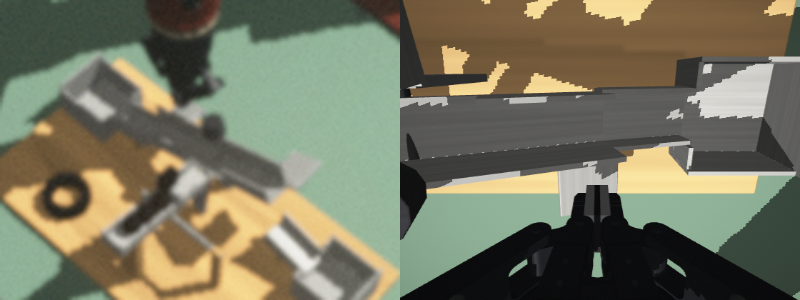

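The gate has rocked over: the left pad is now raised, at about (300,168) in the scene crop. The balls are still in the channel. Next I'll rise and go to the right side of the tab.

>>> arm_command(rows=[[[0,0,1],[0,0,0],-1],[[0,0,1],[0,0,0],-1],[[0,0,1],[0,0,0],-1],[[0,0,1],[0,0,0],-1],[[0,0,1],[0,0,0],-1],[[0.8,0.3,0],[0,0,0],-1],[[0.8,0.3,0],[0,0,0],-1],[[0.8,0.3,0],[0,0,0],-1]])

```text
time_s: 5.9
tcp_pos: [0.5279, -0.0153, 0.2021]
tcp_rot: [0.0, 0.999, 0.032, 0.001]
contact_force: [-0.3, -0.5, -0.1]
opening: -0.003
finger_force: 0.0
```

>>> arm_command(rows=[[[0.8,0.3,0],[0,0,0],-1],[[0.8,0.3,0],[0,0,0],-1],[[0.8,0.3,0],[0,0,0],-1],[[0.4,0.3,0],[0,0,0],-1],[[0,0,0],[0,0,0],-1],[[0,0,0],[0,0,0],-1]])

```text
time_s: 6.5
tcp_pos: [0.5965, 0.0148, 0.2013]
tcp_rot: [-0.0, 0.999, 0.033, -0.0]
contact_force: [-0.3, 0.5, -0.5]
opening: -0.004
finger_force: 0.0
```

```bash
python3 - <<'E'
from h import *
s=observe();b=save('wrist','w4.png')
cv2.imwrite('pics/c4.png',b[:,:,::-1].copy())
T=np.eye(4);from scipy.spatial.transform import Rotation as Ro
q=s['tcp_rot'];T[:3,:3]=Ro.from_quat([q[1],q[2],q[3],q[0]]).as_matrix();T[:3,3]=s['tcp_pos'];print(T[:3,3])
c=vision.calibration('wrist');K=np.array(c['K']);C=np.linalg.inv(T@np.array(c['hand_eye']))
def pr(X):
    p=K@(C@np.r_[X,1])[:3];return (p[:2]/p[2]).round(1)
print('tab pred',pr([.594,.070,.171]),'tip',pr(T[:3,3]),'tip at .155',pr(np.r_[T[:2,3],.155]))
for d in finder.trace('wrist','stop_tab')[:2]: print(d['conf'],d['bbox'])
E
```

```text
[0.59646066 0.01479064 0.20125734]
tab pred [172.5 247.6] tip [274.5 277. ] tip at .155 [274.7 238.2]
0.92 [190.6, 238.8, 66.3, 57.6]
```

View pics/c4.png

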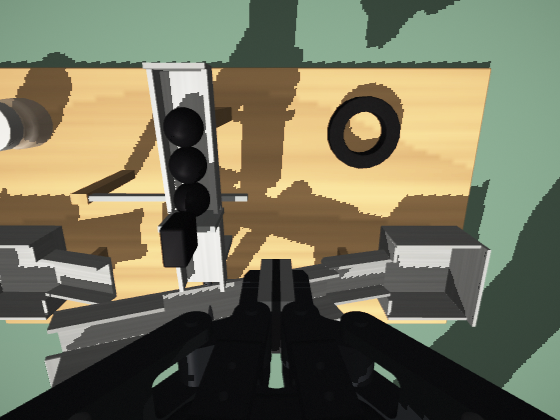

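The wrist view shows the tab's top at about (173,250), which matches the prediction of (172.5,247.6). The tip is level with it in x. I'll descend to z ≈ 0.155 and push along +y.

>>> arm_command(rows=[[[0,0,-0.7],[0,0,0],-1],[[0,0,-0.7],[0,0,0],-1],[[0,0,-0.45],[0,0,0],-1],[[0,0,0],[0,0,0],-1],[[-0.04,0.5,0],[0,0,0],-1],[[-0.04,0.5,0],[0,0,0],-1],[[-0.04,0.4,0],[0,0,0],-1],[[-0.02,0.3,0],[0,0,0],-1]])

```text
time_s: 7.4
tcp_pos: [0.5937, 0.0589, 0.1558]
tcp_rot: [-0.0, 0.999, 0.034, 0.001]
contact_force: [0.3, -2.1, 1.1]
opening: -0.005
finger_force: 0.7
```

>>> arm_command(rows=[[[-0.02,0.4,0],[0,0,0],-1],[[-0.02,0.4,0],[0,0,0],-1],[[-0.02,0.4,0],[0,0,0],-1],[[-0.02,0.3,0],[0,0,0],-1],[[-0.02,0.2,0],[0,0,0],-1],[[0,0,0],[0,0,0],-1],[[0,0,0],[0,0,0],-1]])

```text
time_s: 8.1
tcp_pos: [0.5914, 0.0959, 0.1551]
tcp_rot: [0.002, 1.0, 0.031, -0.0]
contact_force: [-1.4, -12.4, 3.4]
opening: 0.0
finger_force: 6.1
```

```bash
python3 - <<'E'
from h import *
a=save('top','t5.png');b=save('wrist','w5.png')
a=cv2.resize(a[130:280,170:370],(560,420),interpolation=2)
cv2.imwrite('pics/c5.png',cv2.resize(np.hstack([a,b])[:,:,::-1],(800,300),interpolation=3))
s=observe();print(s['tcp_pos'],s['contact_force'])
E
```

```text
[0.59137496 0.09590027 0.15507441] [ -0.89412646 -11.52785883   4.16021312]
```

View pics/c5.png

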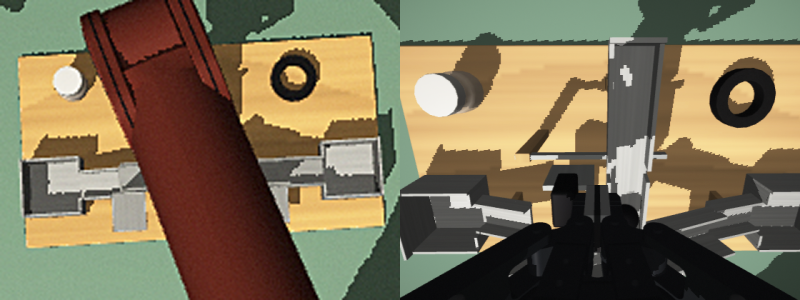

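The push force has risen to about 12 N, so the stop is at its end. The channel in the wrist view is empty. I'll back off, rise and check the tray.

>>> arm_command(rows=[[[0,-0.6,0],[0,0,0],-1],[[0,-0.6,0],[0,0,0],-1],[[0,0,1],[0,0,0],-1],[[0,0,1],[0,0,0],-1],[[0,0,1],[0,0,0],-1],[[0,0,1],[0,0,0],-1],[[0,-1,0],[0,0,0],-1],[[0,-1,0],[0,0,0],-1]])

```text
time_s: 9.0
tcp_pos: [0.5912, 0.0195, 0.2559]
tcp_rot: [-0.0, 0.999, 0.034, 0.001]
contact_force: [-0.0, -0.1, -0.1]
opening: -0.003
finger_force: 0.0
```

>>> arm_command(rows=[[[-0.5,-1,0],[0,0,0],-1],[[-0.5,-1,0],[0,0,0],-1],[[0,0,0],[0,0,0],-1],[[0,0,0],[0,0,0],-1],[[0,0,0],[0,0,0],-1],[[0,0,0],[0,0,0],-1],[[0,0,0],[0,0,0],-1],[[0,0,0],[0,0,0],-1]])

```text
time_s: 9.8
tcp_pos: [0.566, -0.0297, 0.255]
tcp_rot: [-0.0, 0.999, 0.033, -0.0]
contact_force: [0.2, 0.3, -0.9]
opening: -0.001
finger_force: 0.0
```

```bash
python3 - <<'E'
from h import *
a=save('scene','s6.png');b=save('wrist','w6.png')
a=cv2.resize(a[160:340,170:410],(560,420),interpolation=2)
cv2.imwrite('pics/c6.png',cv2.resize(np.hstack([a,b])[:,:,::-1],(800,300),interpolation=3))
for t in ('ball0_center','stop_tab'):
  for d in finder.trace('wrist',t)[:4]: print(t,d['conf'],d['bbox'])
s=observe();print(s['tcp_pos'],s['contact_force'],s['time_s'])
E
```

```text
ball0_center 0.93 [388.7, 221.9, 20.6, 23.9]
stop_tab 0.94 [87.8, 167.5, 81.7, 40.6]
[ 0.56601789 -0.03017038  0.2550399 ] [-0.28515155 -0.54191238 -0.28933463] 10.0
```

View pics/c6.png

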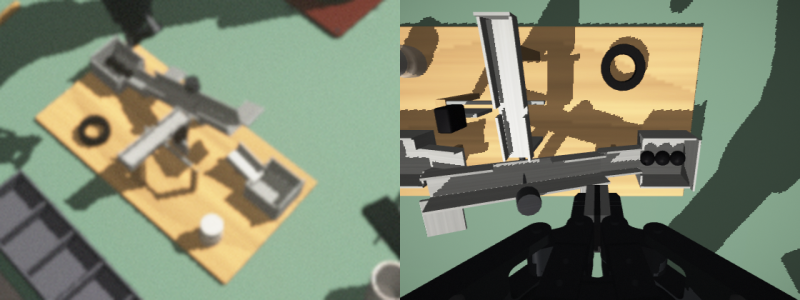

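The wrist view shows all three balls in the right tray at about (646–678,158), with the channel empty, the tab fully aside and nothing touching the robot.

```bash
python3 -c "
from h import *
print(ticket.hand_in())"
```

```text
the job is handed in; nothing more can be done
None
```

The gate is rocked over to the right, the stop is pushed fully open, all three balls are resting in the right tray, and the job was handed in at about 10 s.

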